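# Lock a boxed toy car into its display bay

### The arm

A 6-joint arm with a two-finger parallel gripper is mounted at the origin on the work surface. World frame = base frame: x ahead of the robot, y to its left, z up, the work surface at z = 0. Lengths are in m, angles in rad, forces in N, time in s.
With the tool pointing down it reaches from about 0.225 to 0.875 m from the base axis. Payload 3.4 kg.
Tool frame: the origin (TCP) lies on the centre line of the jaws, within the pads' length; the fingertips stand 17 mm ahead of it and the grasp point (between the pads) lies 2 mm behind it (nose_length is the distance from the TCP to the fingertips, in m); z points along the fingers, y is the line along which they close (so a half turn about z gives the same grasp; the last joint's range is limited). The gripper opens to 85 mm and grips with 20 to 120 N. Pads are 22 mm wide; open, the fingers measure 114 mm over their backs; the gripper's body (76 mm by 85 mm) begins 54 mm behind the grasp point. The pads swing forward as they close: fully open they stand 13 mm farther back than shut.
Start: joints at [-1.467, 0.276, 1.505, -0, 1.361, -0.121], TCP at [0.128, -0.561, 0.248] pointing down, gripper open.
Joint ranges: [-2.89, 2.89], [-0.75, 2.08], [0.22, 2.7], [-1.18, 4.32], [0.11, 2.71], [-2.7, 2.7]. Speed limits (rad/s): [2.57, 2.57, 3.14, 3.14, 3.14, 3.14].

### API

Orientations are given as a unit quaternion [w, x, y, z].
In Python, from rig import get_state, get_image, sign_off, find_in, place_of, nose_length gives the robot as it stands.
- The arm moves only by the tool apply_moves, never from a script. Its argument "deltas" is one flat list of numbers, 5 for each row, row after row: the finger opening in mm, from 0 to 85.4, then the shift along the tool's x, y, z in mm, then the turn about the tool's z in degrees. A call has 1 to 12 rows; each row is the pose to reach, as a shift and turn from the pose commanded when the call began, along the tool's axes at that moment; what a row does not reach only later rows make up. A row lasts 1/12 s, in which the tool goes at most 41.7 mm and 7.16 degrees, less where a joint would pass 70% of its speed; a pose out of reach is approached as far as the arm can. A call with a gripper value outside its range is refused whole. The fingers move at their own pace and stop on an object; "squeeze" is the grip in N (left out, the last holds). Time passes only in rows, so rows that repeat a pose let the fingers close. It gives the time, the measured TCP pose, the force, the opening and the grip force at its end, in the units of the state.
- get_state(): the state, without advancing time (a new reading comes with each control period).
- get_image(name): name is "scene" or "side" or "wrist"; returns a dict with "frame" (420x560x3 uint8, red, green, blue), "K" (3x3 intrinsics, pixels), "position" and "orientation" of the camera in the world. Camera axes: x right, y down, z forward; pixel columns grow to the right and rows downward; lengths in m; the calibration is good to about 2 mm. A picture is of the moment at which its call begins. There is no depth.
- sign_off(): hands the job in; it is judged then, once.
Trained networks look in a picture, given as the dict that the camera call returned (one of the last four; its "shot" number tells which), for a name from the list of things; names that differ only in an ending like _2 or _b are one class to them, and where a whole thing is asked for, a point or a joint stands for the part that bears it (a point fixed in the world has none). Each returns a list of dicts, best first, with "score" (0 to 1); they miss things now and then, are a little off and sometimes report something else, mostly with a low value. They report only what shows in the picture. A call takes as long as a camera call. They do not tell look-alikes from the thing itself.
- find_in(query, picture): "point" ([column, row] in pixels, amid what is visible of it).
- place_of(query, picture): "point" ([column, row] in pixels: a listed point, or the origin of a listed thing).
The state is a dict: "clock": time; "qpos": joint angles; "qd": joint speeds; "effort": joint torques, N m; "position": TCP position; "ee_rot": TCP orientation; "contact_force": force on the tool from outside, world axes, zero at the start; "moment": the same for the moment, N m; "width": finger opening in m; "gripper_force": force on a finger pad.
Only numpy, scipy, OpenCV 4.12 (cv2) and the standard library are available. Lean on these libraries where they do the work, as an engineer would, in place of code of your own. Each camera call takes 0.05 s, during which the arm holds its last target. There are 200 camera calls.

### The job

One of the two boxed toy cars is not yet locked into its display bay. Without picking it up, push it with the fingertips along its board until it sits squarely right up against the steel lip at the far end, and then flip that bay's keeper lever over past its centre so that it snaps down behind the box and stays there. Leave the other bay, which is already locked, and all the other goods as they are.

Things in the scene. Friction and masses are not known exactly. Their poses are not given: they have to be found in the camera images.
- bay_a: The bay still open: fixed plywood board 230 x 215 x 12 mm lying on the table, x -125 to +105, y -77.5 to +137.5 mm. Origin: on the table, on the pocket's centre line. Bay z up, x away from the robot (within 0.15 rad) to the far lip, y left. Low cheeks (16 mm above the board, x 45 to 90 mm) bound the pocket at y = +-76 mm.
- lip_a (a point): Middle of the near face of that bay's steel lip, at its foot on the board: bay (90, 0, 12) mm. The lip is a straight wall along bay y, 160 mm long and 25 mm high above the board.
- box_a: Boxed toy car to push: red carton, window on its far side, 60 (x) x 120 (y) x 70 mm high, 0.15 to 0.31 kg, loose, upright. Origin: centre of the underside, on the board 12 mm above the table. Starts 80 to 120 mm short of the lip, up to 6 mm aside, turned up to 0.1 rad against the bay, axes as the bay's. Home: origin at bay x = +60, y within +-16 mm.
- lever_a (a joint): Open bay's keeper lever, rad. 0: open, leaning 30 degrees outwards (bay +y) from upright. Grows as it swings up and over to bay -y; 2.09: closed, level across behind the box. Over-centre spring, dead centre 0.79 rad (15 degrees past upright): about 2 N at the knob moves it, past centre it snaps down by itself with about 2 N. It lands on the box if that is over 6 mm short of home.
- pivot_a (a point): Point on that lever's axis, at bay (13, 100, 57) mm; the axis runs along bay x and the lever swings in the plane bay x = 13 mm. The post that carries it is 66 mm high above the table, x -6 to +32, y 83 to 117 mm.
- knob_a (a point): Centre of the black ball knob, 22 mm in diameter, at the free end of that lever (steel rod 10 mm thick, 115 mm from the axis to the knob's centre). Open, it is 157 mm above the table at bay (13, 157) mm; closed, 57 mm above the table at bay (13, -15) mm.
- bay_b: The other bay, fixed, of the same build and size, its lever already closed behind its box. Origin and axes as for the open bay. Leave it alone.
- box_b: The boxed toy car locked in the other bay, same carton, loose, origin at the centre of its underside. Leave it alone.
- lever_b (a joint): Keeper lever of the other bay, closed at 2.09 rad, same build. Leave it alone.
- toy_car: Small toy car 30 x 70 x 24 mm, standing on the open bay's board near its left near corner, left of the box (about bay x -92, y 108 mm). Origin: centre of the underside. Bystander.
- skittle: Small turned wooden figure, 32 mm wide, 56 mm high, on the left near corner of the other bay's board. Origin: centre of the underside. Bystander.
- tape: Roll of parcel tape lying flat, 90 mm across, 40 mm high, at the left. Origin: underside centre. Bystander.
- coin_cup: Steel coin bowl, 70 mm across, 60 mm high, at the left. Origin: underside centre. Bystander.
- jar: Glass jar with a steel lid, 70 mm across, 100 mm high, at the right. Origin: underside centre. Bystander.
- tin: Steel can, 68 mm across, 85 mm high, at the right. Origin: underside centre. Bystander.
- toy_truck: Toy truck 50 x 100 x 45 mm on the table beyond the bays. Origin: underside centre. Bystander.
Mind the look-alikes: they are no part of the job. What is shaped like the box_a but blue is not meant.

How it is judged:
By the outcome, as a careful person would: the job done as asked, in the order asked, and still so for the second after the job is handed in, with the robot touching nothing.
It also fails if it takes over 43 s, if anything falls off the work surface, if the arm or the gripper's body presses on something with over 40 N, if the wrist force passes 120 N, or if a joint passes its speed limit or range.

## Working session

There is one attempt and no reset: what is moved stays moved. The work goes in short steps, Python scripts to look and compute and a tool call to move; the robot and the scene stay as the last step left them, time stands still between calls to the robot, and variables do not carry over. Pictures are saved under pics/ and viewed, at most 10 in all, crops included, and the job is handed in when it is done.

Besides the shell and the picture viewer there is one more tool, called after "Emit:" as name(argument=value, ...), one argument or row to a line, values as JSON. apply_moves: Moves the arm, as the interface text tells. Its arguments: {"type":"object","properties":{"deltas":{"type":"array"},"squeeze":{"type":"number"}},"required":["deltas"]}

```bash
mkdir -p pics; cat > h.py <<'E'
import numpy as np,cv2
from scipy.spatial.transform import Rotation as R
from rig import *
def rot(q): return R.from_quat([q[1],q[2],q[3],q[0]]).as_matrix()
def ray(im,p,z):
    d=rot(im['orientation'])@np.linalg.inv(im['K'])@np.array([p[0],p[1],1.]); o=np.array(im['position'])
    return o+d*(z-o[2])/d[2]
def proj(im,P):
    c=rot(im['orientation']).T@(np.array(P)-im['position']); c=im['K']@c; return c[:2]/c[2]
def save(im,n): cv2.imwrite('pics/'+n,im['frame'][:,:,::-1])
E
python3 - <<'E'
from h import *
s=get_state(); print(s['position'],s['ee_rot'],nose_length() if callable(nose_length) else nose_length,s['clock'])
Z=dict(box_a=.012,bay_a=0,lip_a=.012,pivot_a=.057,knob_a=.157,toy_car=.012,jar=0,tin=0,tape=0,coin_cup=0,skittle=.012)
for n in ['scene','side']:
    im=get_image(n); save(im,n+'1.png'); print(n,im['position'])
    for q in Z:
        for r in place_of(q,im)[:3]: print(q,np.round(r['point']),round(r['score'],2),np.round(ray(im,r['point'],Z[q]),3))
E
```

```text
[ 0.12811149 -0.56003208  0.24742729] [-9.41459185e-04  9.93689829e-01  1.12158982e-01 -6.38624737e-06] 0.017 0.0
scene [1.29816311 0.18264948 1.24512186]
box_a [317. 254.] 0.9 [0.605 0.098 0.012]
box_a [214. 221.] 0.88 [ 0.566 -0.198  0.012]
box_a [232. 159.] 0.65 [ 0.341 -0.214  0.012]
bay_a [318. 240.] 0.89 [0.556 0.091 0.   ]
bay_a [216. 228.] 0.87 [ 0.58  -0.191  0.   ]
bay_a [315. 256.] 0.2 [0.606 0.095 0.   ]
lip_a [204. 253.] 0.67 [ 0.668 -0.195  0.012]
lip_a [135. 210.] 0.41 [ 0.579 -0.428  0.012]
pivot_a [246. 229.] 0.56 [ 0.597 -0.096  0.057]
knob_a [266. 210.] 0.63 [ 0.591 -0.038  0.157]
toy_car [260. 206.] 0.56 [ 0.489 -0.089  0.012]
jar [138. 212.] 0.55 [ 0.578 -0.422  0.   ]
tin [150. 173.] 0.81 [ 0.439 -0.439  0.   ]
tape [451. 306.] 0.61 [0.67  0.454 0.   ]
tape [359. 211.] 0.5 [0.434 0.186 0.   ]
coin_cup [437. 222.] 0.71 [0.424 0.403 0.   ]
skittle [359. 213.] 0.64 [0.45  0.186 0.012]
side [0.25685885 1.03939987 0.82835195]
box_a [248. 263.] 0.96 [0.613 0.086 0.012]
box_a [300. 208.] 0.69 [ 0.549 -0.194  0.012]
box_a [376. 216.] 0.55 [ 0.335 -0.208  0.012]
bay_a [288. 209.] 0.6 [ 0.587 -0.196  0.   ]
bay_a [274. 272.] 0.57 [ 0.546  0.089 -0.   ]
lip_a [258. 203.] 0.84 [ 0.674 -0.186  0.012]
pivot_a [277. 209.] 0.74 [ 0.594 -0.102  0.057]
pivot_a [268. 186.] 0.48 [ 0.651 -0.213  0.057]
knob_a [272. 186.] 0.46 [ 0.591 -0.054  0.157]
knob_a [261. 202.] 0.41 [0.595 0.03  0.157]
toy_car [311. 229.] 0.76 [ 0.496 -0.095  0.012]
jar [311. 171.] 0.93 [ 0.575 -0.435  0.   ]
jar [297. 208.] 0.3 [ 0.563 -0.204  0.   ]
tin [350. 180.] 0.91 [ 0.441 -0.412  0.   ]
tin [307. 304.] 0.36 [ 0.44   0.178 -0.   ]
tape [162. 378.] 0.98 [0.665 0.457 0.   ]
coin_cup [293. 383.] 0.8 [0.417 0.398 0.   ]
skittle [306. 304.] 0.68 [0.44  0.189 0.012]
skittle [196. 248.] 0.17 [0.761 0.067 0.012]
```

View pics/scene1.png

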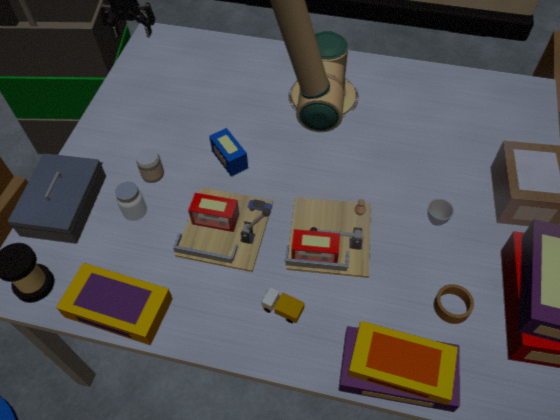

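View pics/side1.png

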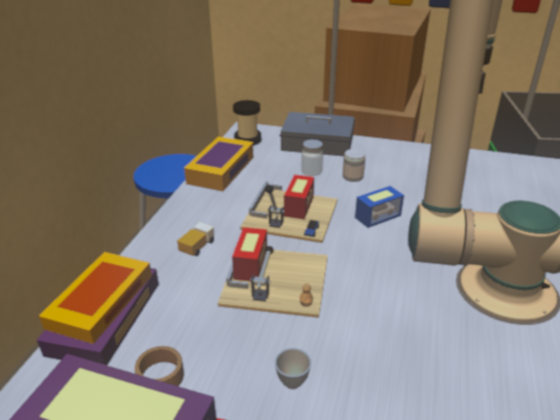

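The scene shows three candidates. There is a red box in the right-hand bay (214,212), whose lever is up and box is short of the lip, and a red box in the left-hand bay (316,245), whose lever is closed behind it. There is also a loose blue box (230,152). The right-hand red one is box_a. I'll confirm that in an enlarged crop.

```bash
python3 - <<'E'
from h import *
a=cv2.imread('pics/scene1.png')[180:275,165:285]; b=cv2.imread('pics/side1.png')[165:245,235:345]
a=cv2.resize(a,None,fx=3.3,fy=3.3,interpolation=cv2.INTER_CUBIC); b=cv2.resize(b,(396,288),interpolation=cv2.INTER_CUBIC)
o=np.zeros((314,800,3),np.uint8); o[:a.shape[0],:396]=a[:314]; o[:288,400:796]=b; cv2.imwrite('pics/crop1.png',o)
im=get_image('wrist'); s=get_state(); M=rot(s['ee_rot'])
print('cam in tool',M.T@(np.array(im['position'])-s['position']),'\n',M.T@rot(im['orientation']),im['K'][0])
E
```

```text
cam in tool [ 7.77722969e-02 -8.91336173e-05 -1.27097367e-01] 
 [[-6.82778490e-04 -9.52505979e-01 -3.04519117e-01]
 [ 9.99999745e-01 -5.87292372e-04 -4.05159526e-04]
 [ 2.07075116e-04 -3.04519316e-01  9.52506138e-01]] [376.626688     0.         272.94926131]
```

View pics/crop1.png

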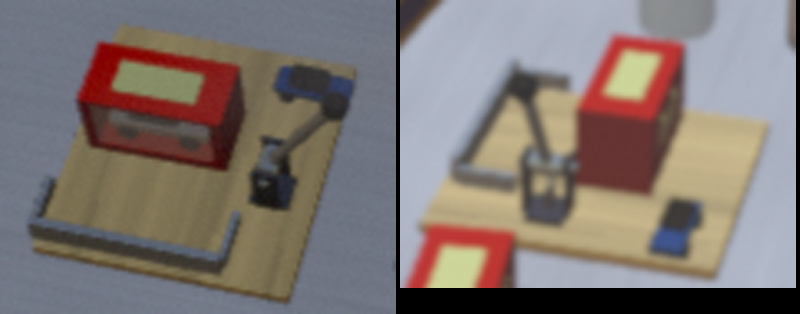

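Confirmed: in the crop, the right-hand bay has its red box short of the lip (160,105) and its lever leaning outwards. I'll move above it for a close look.

Emit:
apply_moves(
  deltas=[0,15,-8,-6,1,0,45,-24,-15,2,0,80,-42,-24,3,0,115,-60,-33,4,0,150,-79,-42,5,0,185,-97,-51,6,0,220,-115,-60,7,0,255,-134,-69,8,0,290,-152,-78,9,0,325,-171,-87,10,0,360,-189,-94,11,0,395,-207,-100,12],
)

```text
clock: 2.25
position: [0.4684, -0.2692, 0.3493]
ee_rot: [0.001, 1.0, 0.007, 0.001]
contact_force: [0.2, -0.5, 0.2]
width: -0.0001
gripper_force: 0.0
```

```bash
python3 - <<'E'
from h import *
s=get_state(); M=rot(s['ee_rot']); print(s['clock'],s['position'],s['qpos'],M.T@(np.array([.56,-.19,.35])-s['position']),np.degrees(np.arctan2(M[1,0],M[0,0])))
E
```

```text
2.25 [ 0.46838284 -0.26918245  0.34925828] [-6.50302257e-01  1.82041308e-01  1.38623125e+00 -2.04088289e-04
  1.57186341e+00  9.05878491e-01] [ 0.09276535 -0.07783426 -0.00072951] 0.8374209659988257
```

Emit:
apply_moves(
  deltas=[0,25,-20,0,0,0,55,-45,0,0,0,80,-68,0,0,0,92,-78,0,0,0,92,-78,0,0,0,92,-78,0,0],
)

```text
clock: 2.75
position: [0.5579, -0.1912, 0.3479]
ee_rot: [0.0, 1.0, 0.008, -0.001]
contact_force: [0.1, -0.1, 0.1]
width: -0.0002
gripper_force: 0.0
```

```bash
python3 - <<'E'
from h import *
im=get_image('wrist'); save(im,'w1.png'); np.save('w1.npy',im,allow_pickle=True)
Z=dict(box_a=.012,bay_a=0,lip_a=.012,pivot_a=.057,knob_a=.157,toy_car=.012)
for q in Z:
    for r in place_of(q,im)[:2]: print(q,np.round(r['point']),round(r['score'],2),np.round(ray(im,r['point'],Z[q]),4))
f=cv2.resize(im['frame'][:,:,::-1],(784,588)); cv2.imwrite('pics/w1b.png',f)
E
```

```text
box_a [ 35. 108.] 0.81 [0.6049 0.0935 0.012 ]
box_a [280. 153.] 0.6 [ 0.556  -0.1996  0.012 ]
bay_a [ 50. 156.] 0.95 [0.5459 0.0922 0.    ]
bay_a [276. 128.] 0.85 [ 0.5858 -0.1943  0.    ]
lip_a [277.  51.] 0.8 [ 0.673  -0.1942  0.012 ]
pivot_a [186. 126.] 0.64 [ 0.5921 -0.0954  0.057 ]
knob_a [ 88. 132.] 0.66 [ 0.5963 -0.0368  0.157 ]
knob_a [ 37. 108.] 0.33 [0.6146 0.0027 0.157 ]
toy_car [192. 202.] 0.78 [ 0.4907 -0.0884  0.012 ]
toy_car [ 49. 154.] 0.3 [0.5504 0.0852 0.012 ]
```

View pics/w1b.png

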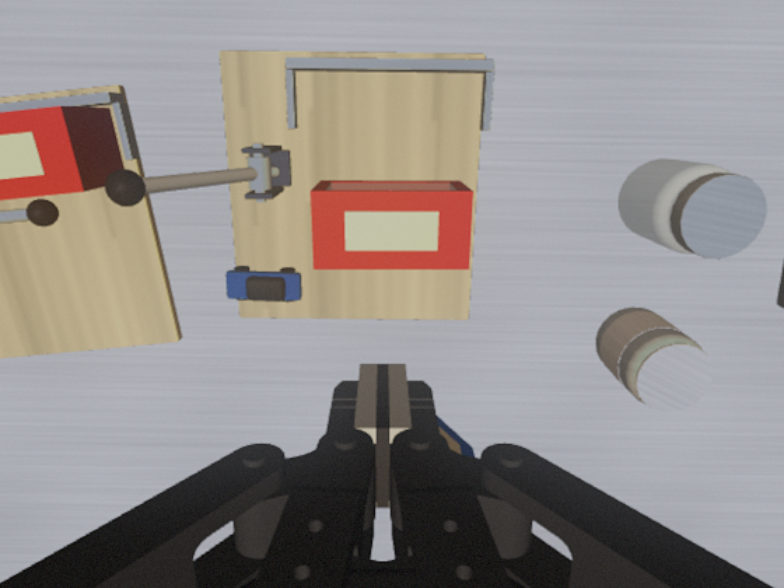

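The wrist view shows box_a with its top at (313–471, 191–268), the lip at the top (286–493, 64), the knob at (125,187), the pivot at (265,172) and toy_car at (264,285). Next I'll fit the bay and box poses from the corners.

```bash
python3 - <<'E'
from h import *
im=np.load('w1.npy',allow_pickle=True).item()
g=cv2.cvtColor(im['frame'],cv2.COLOR_RGB2GRAY)
def ref(pts):
    c=np.array(pts,np.float32).reshape(-1,1,2)/1.4
    return cv2.cornerSubPix(g,c.copy(),(4,4),(-1,-1),(3,50,.01))[:,0]
def fit(pts,Z,B):
    P=np.array([ray(im,p,Z)[:2] for p in ref(pts)]); B=np.array(B)
    Pc=P.mean(0);Bc=B.mean(0);a=B-Bc;b=P-Pc
    th=np.arctan2((a[:,0]*b[:,1]-a[:,1]*b[:,0]).sum(),(a*b).sum()); c,s=np.cos(th),np.sin(th);Rm=np.array([[c,-s],[s,c]])
    t=Pc-Rm@Bc; print('yaw deg',np.degrees(th),'org',t,'res mm',np.round(1000*(P-(B@Rm.T+t)),1).tolist()); return th,t
print(ref([(221,51),(485,54),(470,319),(240,318)])*1.4)
th,t=fit([(221,51),(485,54),(470,319),(240,318)],.012,[(.105,.1375),(.105,-.0775),(-.125,-.0775),(-.125,.1375)])
tb,b=fit([(313,191),(470,192),(471,268),(313,268)],.082,[(.03,.06),(.03,-.06),(-.03,-.06),(-.03,.06)])
c,s=np.cos(th),np.sin(th);Rb=np.array([[c,-s],[s,c]])
print('box in bay',Rb.T@(b-t),np.degrees(tb-th))
for n,q in dict(lip=(.09,0),piv=(.013,.1),knob=(.013,.157)).items(): print(n,Rb@q+t)
st=get_state();M=rot(st['ee_rot']);print(st['position'],np.degrees(np.arctan2(M[1,0],M[0,0])))
E
```

```text
[[220.29147   49.332653]
 [484.88684   56.36371 ]
 [467.71564  318.1297  ]
 [237.03294  314.03873 ]]
yaw deg -0.21060449657411714 org [ 0.58281894 -0.19535043] res mm [[-1.2, -0.7], [-2.1, 1.0], [1.7, -0.8], [1.5, 0.5]]
yaw deg 0.7913189103107984 org [ 0.55581041 -0.19789144] res mm [[-0.2, 0.1], [-0.4, -0.2], [0.4, -0.1], [0.2, 0.1]]
box in bay [-0.026999   -0.00264027] 1.0019234068849154
lip [ 0.67281833 -0.19568125]
piv [ 0.59618642 -0.09539889]
knob [ 0.59639594 -0.03839927]
[ 0.55717499 -0.19225668  0.34858838] 0.7812751861135376
```

Bay origin is about (0.583, -0.195) with a yaw of about 0°. The box is at bay (-27, -3) mm, turned 1°, so it has 87 mm to go. I'll lower the half-open fingers behind it.

Emit:
apply_moves(
  deltas=[60,-15,1,15,0.8,60,-35,2,45,0.8,60,-60,4,78,0.8,60,-77,5,112,0.8,60,-77,5,150,0.8,60,-77,5,188,0.8,60,-77,5,225,0.8,60,-77,5,258,0.8,60,-77,5,284,0.8,60,-77,5,300,0.8,60,-77,5,306,0.8,60,-77,5,306,0.8],
)

```text
clock: 4.1
position: [0.48, -0.1975, 0.0411]
ee_rot: [-0.001, 1.0, 0.0, -0.001]
contact_force: [0.2, -0.5, 0.3]
width: 0.0601
gripper_force: 0.0
```

```bash
python3 - <<'E'
from h import *
im=get_image('side'); f=im['frame'][140:290,200:400,::-1]; cv2.imwrite('pics/s2.png',cv2.resize(f,(800,600),interpolation=cv2.INTER_CUBIC))
s=get_state();M=rot(s['ee_rot']);print(s['position'],s['width'],np.degrees(np.arctan2(M[1,0],M[0,0])),s['contact_force'])
E
```

```text
[ 0.48091381 -0.19790616  0.04237415] 0.05969893396865905 0.0465581139118367 [ 0.68540944 -0.11769016 -0.51045873]
```

View pics/s2.png

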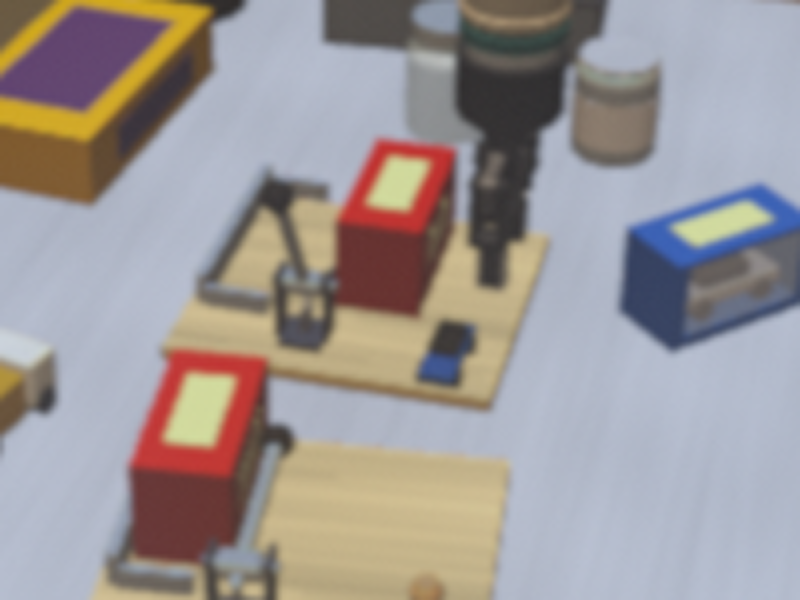

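The open fingers (490,270) stand behind the box, clear of toy_car (445,350). Now I'll push.

Emit:
apply_moves(
  deltas=[60,12,0,0,0,60,25,0,0,0,60,32,0,0,0,60,37,0,0,0,60,43,0,0,0,60,49,0,0,0,60,55,0,0,0,60,61,0,0,0,60,67,0,0,0,60,73,0,0,0,60,79,0,0,0,60,85,0,0,0],
)

```text
clock: 5.15
position: [0.5665, -0.1974, 0.0422]
ee_rot: [-0.0, 1.0, 0.001, -0.0]
contact_force: [-2.0, -0.9, 0.8]
width: 0.0598
gripper_force: 0.1
```

Emit:
apply_moves(
  deltas=[60,5,0,0,0,60,10,0,0,0,60,15,0,0,0,60,19,0,0,0,60,23,0,0,0,60,27,0,0,0,60,30,0,0,0,60,31,0,0,0],
)

```text
clock: 5.82
position: [0.5977, -0.1974, 0.0423]
ee_rot: [0.0, 1.0, 0.001, 0.0]
contact_force: [-2.0, 0.7, 0.4]
width: 0.06
gripper_force: 0.3
```

Still sliding at about 2 N. I'll creep on until it meets the lip.

Emit:
apply_moves(
  deltas=[60,1,0,0,0,60,2,0,0,0,60,3,0,0,0,60,4,0,0,0,60,4,0,0,0],
)

```text
clock: 6.23
position: [0.6012, -0.1974, 0.0423]
ee_rot: [0.0, 1.0, 0.001, 0.0]
contact_force: [-0.8, 0.1, -0.2]
width: 0.0597
gripper_force: 0.2
```

Emit:
apply_moves(
  deltas=[60,1,0,0,0,60,2,0,0,0,60,3,0,0,0,60,3,0,0,0],
)

```text
clock: 6.57
position: [0.6016, -0.1974, 0.0422]
ee_rot: [-0.0, 1.0, 0.001, -0.003]
contact_force: [-7.7, -1.3, 3.4]
width: 0.0603
gripper_force: 0.2
```

The force rose to 7.7 N with no further motion, so the box is on the lip. I'll back off, rise, and check from above.

Emit:
apply_moves(
  deltas=[60,-10,0,0,0,60,-28,0,0,0,60,-45,0,0,0,60,-48,0,-25,0,60,-48,0,-60,0,0,-48,0,-98,0,0,-48,0,-138,0,0,-48,0,-178,0,0,-48,0,-218,0,0,-48,0,-255,0,0,-48,0,-285,0,0,-48,0,-306,0],
)

```text
clock: 7.57
position: [0.557, -0.1976, 0.3526]
ee_rot: [0.001, 1.0, 0.001, 0.004]
contact_force: [-0.2, -0.8, -0.3]
width: -0.0002
gripper_force: 0.0
```

Emit:
apply_moves(
  deltas=[0,0,0,0,0,0,0,0,0,0],
)

```text
clock: 7.73
position: [0.5566, -0.1976, 0.3498]
ee_rot: [0.001, 1.0, 0.001, 0.002]
contact_force: [0.3, -0.3, -0.7]
width: -0.0002
gripper_force: 0.0
```

```bash
python3 - <<'E'
from h import *
im=get_image('wrist'); np.save('w2.npy',im,allow_pickle=True); s=get_state(); M=rot(s['ee_rot'])
print(s['position'],s['clock'],np.degrees(np.arctan2(M[1,0],M[0,0])))
print([(np.round(r['point']),ray(im,r['point'],.157)) for r in place_of('knob_a',im)[:2]])
cv2.imwrite('pics/w2.png',cv2.resize(im['frame'][:,:,::-1],(784,588)))
E
```

```text
[ 0.5559187  -0.19724968  0.34797838] 7.7833 0.08264663062289127
[(array([ 80., 133.]), array([ 0.59698966, -0.03561028,  0.157     ]))]
```

View pics/w2.png

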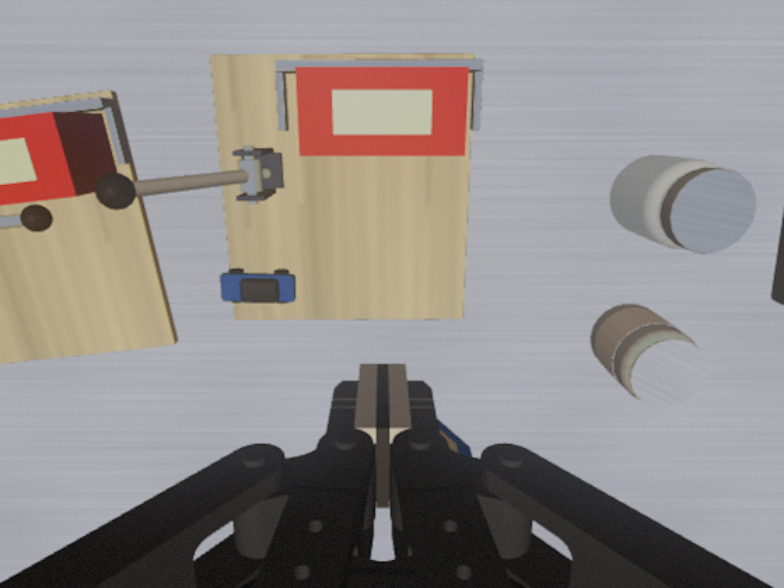

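The box top (297–468, 67–155) is parallel and flush to the lip, and everything else is as it was. Next I'll go round to the knob's outer side at (115,190).

Emit:
apply_moves(
  deltas=[0,5,-15,0,0,0,12,-45,0,0,0,20,-80,10,0,0,28,-115,20,0,0,35,-150,30,0,0,40,-180,45,0,0,40,-200,70,0,0,40,-205,105,0,0,40,-205,140,0,0,40,-205,170,0,0,40,-205,188,0,0,40,-205,191,0],
)

```text
clock: 8.83
position: [0.5915, 0.0083, 0.1511]
ee_rot: [-0.001, 1.0, 0.001, -0.006]
contact_force: [1.1, 0.3, -1.4]
width: 0.0003
gripper_force: 0.0
```

Emit:
apply_moves(
  deltas=[0,0,6,0,0,0,0,12,0,0,0,0,18,0,0,0,0,24,0,0,0,0,30,0,0,0,0,36,0,0],
)

```text
clock: 9.33
position: [0.5968, -0.0283, 0.1592]
ee_rot: [-0.001, 1.0, 0.0, 0.002]
contact_force: [0.8, 4.3, 2.6]
width: -0.0001
gripper_force: 1.8
```

Emit:
apply_moves(
  deltas=[0,0,8,0,0,0,0,16,0,0,0,0,24,0,0,0,0,32,0,0,0,0,40,0,0,0,0,48,0,0,0,0,56,0,0],
)

```text
clock: 9.92
position: [0.5958, -0.0859, 0.1572]
ee_rot: [0.001, 1.0, 0.001, -0.0]
contact_force: [0.2, 0.0, 0.1]
width: -0.0002
gripper_force: 0.3
```

Emit:
apply_moves(
  deltas=[0,0,8,0,0,0,0,16,0,0,0,0,24,0,0,0,0,32,0,0,0,0,40,0,0,0,0,48,0,0],
)

```text
clock: 10.42
position: [0.5958, -0.1333, 0.1571]
ee_rot: [0.0, 1.0, 0.001, -0.0]
contact_force: [0.6, 0.3, 0.7]
width: -0.0001
gripper_force: 0.0
```

Emit:
apply_moves(
  deltas=[0,0,0,-12,0,0,0,0,-40,0,0,-10,10,-75,0,0,-20,25,-110,0,0,-30,40,-145,0,0,-40,55,-175,0,0,-40,65,-192,0,0,-40,65,-192,0,0,-40,65,-192,0,0,-40,65,-192,0],
)

```text
clock: 11.25
position: [0.5555, -0.197, 0.348]
ee_rot: [-0.001, 1.0, 0.001, -0.001]
contact_force: [-0.3, 0.6, -0.7]
width: -0.0001
gripper_force: 0.0
```

```bash
python3 - <<'E'
from h import *
im=get_image('wrist'); im2=get_image('side')
o=np.zeros((420,800,3),np.uint8); o[:,:400]=im['frame'][:,:400,::-1]; o[:300,400:]=cv2.resize(im2['frame'][140:290,200:400,::-1],(400,300),interpolation=cv2.INTER_CUBIC)
cv2.imwrite('pics/e.png',o); s=get_state(); print(s['clock'],s['contact_force'])
print([(np.round(r['point']),r['score'],ray(im,r['point'],.057)) for r in place_of('knob_a',im)[:3]])
E
```

```text
11.35 [-0.5644467  -0.09687267  0.75702169]
[(array([284., 123.]), 0.86, array([ 0.59416872, -0.20877157,  0.057     ]))]
```

View pics/e.png

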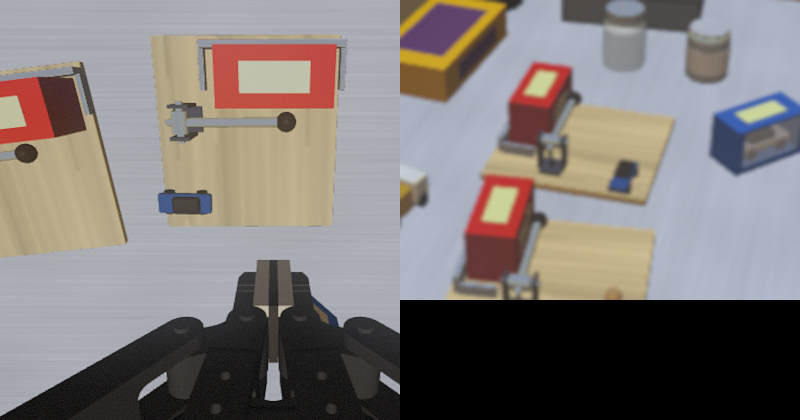

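The lever lies level behind box_a with its knob at (286,122), which puts it at y -0.209 where -0.210 was expected. The box is square on the lip and all the rest is untouched.

```bash
python3 -c "from rig import *; print(sign_off())"
```

```text
the job is handed in; nothing more can be done
None
```

The red boxed car (box_a) sits square against its steel lip, its keeper lever is snapped closed behind it, the other bay and goods were left alone, and the job is handed in at about 11.4 s.

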